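Swing the specimen arm over the lamp and lock it with its jam nut

ROBOT

A 7-joint arm with a two-finger parallel gripper is mounted at the origin on the work surface. World frame = base frame: x ahead of the robot, y to its left, z up, the work surface at z = 0. Lengths are in mm, angles in rad, forces in N, time in s.
With the tool pointing down it reaches from about 425 to 950 mm from the base axis. Payload 4.7 kg.
Tool frame: the origin (TCP) lies at the very end of the fingers, on their centre line; the grasp point (between the pads) lies 19 mm behind it (bot.grip_depth is the distance from the TCP to the grasp point, in mm); x points along the fingers, z is the direction in which the jaws open and shut, and the axes are right-handed (so a half turn about x gives the same grasp; the last joint's range is limited). The gripper opens to 87 mm and grips with 3 to 60 N. Pads are 19 mm wide; open, the fingers measure 117 mm over their backs; the gripper's body (75 mm by 190 mm) begins 51 mm behind the grasp point.
Start: joints at [-1.352, 0.469, -0.049, 1.532, 0.024, 1.141, -0.082], TCP at [165.516, 654.411, 222.573] pointing down, gripper open.
Joint ranges: [-2.59, 2.59], [-0.33, 1.99], [-1.39, 1.29], [0.1, 2.45], [-1.04, 4.18], [0.21, 1.99], [-2.66, 2.66]. Speed limits (rad/s): [2.57, 2.57, 3.14, 3.14, 3.14, 3.14, 3.14].

INTERFACE

Orientations are given as a unit quaternion [x, y, z, w].
In Python, from station import bot, read_camera, camera_params gives the robot as it stands.
- The arm moves only by the shell command python3 -m handwheel 'ROWS' [OPENING] [FORCE]. ROWS is JSON, a list of rows, each a list of 4 numbers: the shift along the tool's x, y, z in mm, then the turn about the tool's x in rad. In form: [[tx, ty, tz, spin], ...]. A call has 1 to 5 rows; each row shifts and turns the commanded pose from where the row before left it, along the tool's axes as they then stand; what a row does not reach is not made up. A row lasts 1/8 s, in which the tool goes at most 62.5 mm and 10.7 degrees, less where a joint would pass 70% of its speed; a pose out of reach is approached as far as the arm can. A call is refused whole if a number of a shift passes 62.5 or a number of a turn 0.188, either way. A call with a gripper value outside its range is refused whole. OPENING is the closure in counts, from 0 (fully open) to 255 (shut), set as the call begins (- or left out, the last holds). The fingers move at their own pace and stop on an object; FORCE is the grip in N (left out, the last holds). Time passes only in rows, so rows that do not move let the fingers close. It gives the time, the measured TCP pose, the force and the opening at its end, in the units of the state.
- bot.observe(): the state, without advancing time (a new reading comes with each control period).
- read_camera(name): name is "scene" or "top" or "wrist"; returns the picture (480x640x3 uint8, red, green, blue); there is no depth.
- camera_params(name): a dict with "camera_matrix" (3x3 intrinsics, pixels), "rvec" (rotation vector, rad) and "tvec" (3), from world to camera coordinates, as OpenCV has them. Camera axes: x right, y down, z forward; pixel columns grow to the right and rows downward; lengths in mm; the calibration is good to about 2 mm. A picture is of the moment at which its call begins: read the wrist's pose just before it. camera_params takes no time and is no camera call; for the wrist camera it gives the pose at the moment of the call.
- bot.close_job(): hands the job in, once; it reports no verdict.
The state is a dict: "time_s": time; "joint_positions": joint angles; "qd": joint speeds; "joint_efforts": joint torques, N m; "tool_pos": TCP position; "eef_rot": TCP orientation; "wrist_force": force on the tool from outside, world axes, zero at the start; "torque": the same for the moment, N m; "gripper_width": finger opening in mm.
Only numpy, scipy, OpenCV 4.12 (cv2) and the standard library are available. Lean on these libraries where they do the work, as an engineer would, in place of code of your own. Each camera call takes 0.05 s, during which the arm holds its last target.

TASK

Swing the specimen arm of the stand until the round opening at its end is centred over the round glass window of the lamp base. Then, leaving the arm there, run the three-spoked lock nut on the stand's threaded pillar down (clockwise seen from above) until it stops hard against the arm's hub. Do not knock over or shift the other things on the bench.

Things in the scene. Friction and masses are not known exactly. Their poses are not given: they have to be found in the camera images.
- pillar_top (a point): centre of the top end of the stand's fixed vertical threaded steel pillar (23 mm thick), 152 mm above the bench. The stand has a round grey cast foot 110 mm across. The pillar is the axis about which both the arm and the lock nut turn. The stand is fixed to the bench.
- ring_centre (a point): centre of the round opening (52 mm across) in the flat aluminium ring (80 mm across, 12 mm thick) at the end of the specimen arm; 80 mm above the bench, 140 mm from the pillar axis. The arm's straight bar, 24 mm wide, from 70 to 90 mm above the bench, runs from the hub to the ring, which begins 100 mm from the axis.
- swing_arm (a joint): swing of the arm about the pillar, rad, growing counter-clockwise seen from above, stops at -1.25 and 1.25; 0 is half-way between lamp base and sample block. It stays where it is left; about 2 to 3 N at the ring pushes it. The arm's hub round the pillar is 54 mm across, its top 100 mm above the bench.
- window_centre (a point): centre of the bright glass window (44 mm across, dark rim 60 mm) on the white lamp base, a fixed 90 x 90 mm box, top 56 mm above the bench, 140 mm from the pillar axis on one side of the arm (left or right varies). On the other side, also 140 mm out, stands a fixed metal sample block of that size with 16 small holes on top: not the target.
- nut_centre (a point): middle of the dark steel lock nut, 12 mm above its underside: 112 mm above the bench when it bears on the hub, up to 126 mm when raised. A hexagon about 46 mm across, 24 mm high, with three level round spokes 12 mm thick, 120 degrees apart, at mid-height, reaching 80 mm from the axis, ending in black balls 18 mm across.
- spoke_end (a point): centre of the ball at the end of one of the three spokes, 71 mm from the pillar axis; it shows how the spokes stand.
- lock_nut (a joint): turn of the lock nut, rad, growing clockwise seen from above, which lowers it 14 mm a turn. 0 is its highest place; 6.4 is hard against the top of the arm's hub, where it stops. It turns when its spokes are pushed (about 3 to 4 N at 60 mm from the axis) and stays where it is left.
- dish: loose clear glass dish, 64 mm across, 18 mm high, on the bench between the lamp base and the sample block; bystander, origin under its centre
- reagent: loose small bottle with a blue cap, 52 mm across, 100 mm high, beside the stand about 160 mm from its pillar; bystander, origin under its centre
- sample_jar: loose jar, 52 mm across, 65 mm high, on the other side of the stand, about 160 mm from its pillar; bystander, origin under its centre
- wash_bottle: loose green bottle 66 mm across, 170 mm high, at the left; bystander
- beaker: loose glass beaker 70 mm across, 85 mm high, at the left; bystander
- driver: loose screwdriver lying at the right; bystander
- parts_tray: loose steel tray 130 x 180 x 30 mm at the right; bystander
Not all that is in view belongs to the job. What is shaped like the part that bears pillar_top but yellow is not meant.

How it is judged:
By the outcome, as a careful person would: the job done as asked, in the order asked, and still so for the second after the job is handed in, with the robot touching nothing.
It also fails if it takes over 64 s, if anything falls off the work surface, if the arm or the gripper's body presses on something with over 40 N, if the wrist force passes 120 N, or if a joint passes its speed limit or range.

## Working session

There is one attempt and no reset: what is moved stays moved. The work goes in short steps, Python scripts to look and compute and a shell command to move; the robot and the scene stay as the last step left them, time stands still between calls to the robot, and variables do not carry over. Pictures are saved under pics/ and viewed, and the job is handed in when it is done.

```bash
ls; mkdir -p pics
python3 - <<'E'
from station import bot, read_camera, camera_params
import cv2
s=bot.observe(); print({k:s[k] for k in s})
for n in ["scene","top","wrist"]:
    im=read_camera(n); cv2.imwrite(f"pics/{n}0.png",im[:,:,::-1])
    p=camera_params(n); print(n,p)
E
```

```text
pics
{'time_s': 0.0, 'joint_positions': array([-1.35189664,  0.4694079 , -0.04858451,  1.53374305,  0.02409473,
        1.14097245, -0.08227044]), 'qd': array([ 0.00037245, -0.00098909, -0.00057841,  0.00074945, -0.00054048,
       -0.0015731 ,  0.00049038]), 'joint_efforts': array([ 3.71607421e-04, -5.07981563e+01, -8.09125789e-02, -2.36158651e+01,
       -6.14266866e-02,  3.79984046e-02,  1.86023681e-04]), 'tool_pos': array([165.4022227 , 653.78328914, 221.50120979]), 'eef_rot': array([-0.43483194,  0.55847397,  0.43394711,  0.55742078]), 'wrist_force': array([ 0.13765271,  0.04016137, -0.62983615]), 'torque': array([0.00045565, 0.03545854, 0.0496464 ]), 'gripper_width': 86.91232027836374}
scene {'camera_matrix': array([[541.98665218,   0.        , 322.47083493],
       [  0.        , 541.98665218, 237.67614087],
       [  0.        ,   0.        ,   1.        ]]), 'rvec': array([ 1.47335023,  2.21904873, -0.78449247]), 'tvec': array([ 189.16150499, -282.00802559, 1522.85801755])}
top {'camera_matrix': array([[446.68213958,   0.        , 317.92026196],
       [  0.        , 446.68213958, 234.07996084],
       [  0.        ,   0.        ,   1.        ]]), 'rvec': array([ 2.15263041, -2.1780535 ,  0.14904302]), 'tvec': array([  -2.45705793,  465.91649041, 1154.16223204])}
wrist {'camera_matrix': array([[400.81528927,   0.        , 322.24212892],
       [  0.        , 400.81528927, 240.88725406],
       [  0.        ,   0.        ,   1.        ]]), 'rvec': array([-2.28925817, -1.78263252, -0.25745827]), 'tvec': array([-675.68847074,  -34.57051289,  391.08949122])}
```

View pics/scene0.png

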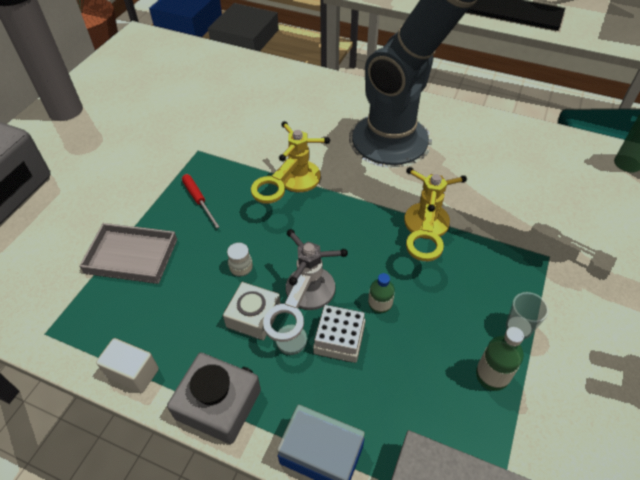

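View pics/top0.png

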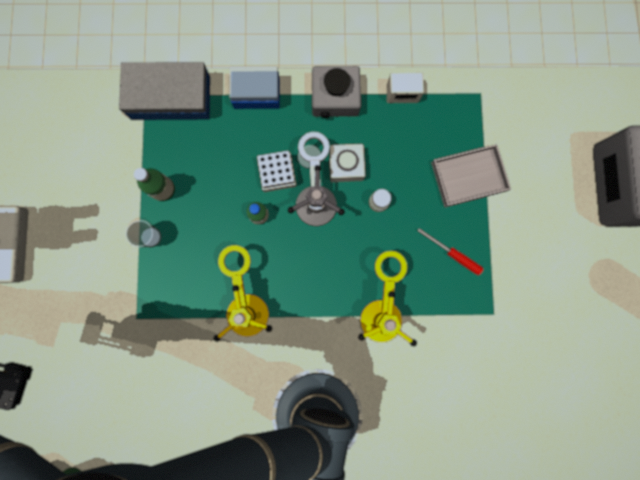

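View pics/wrist0.png

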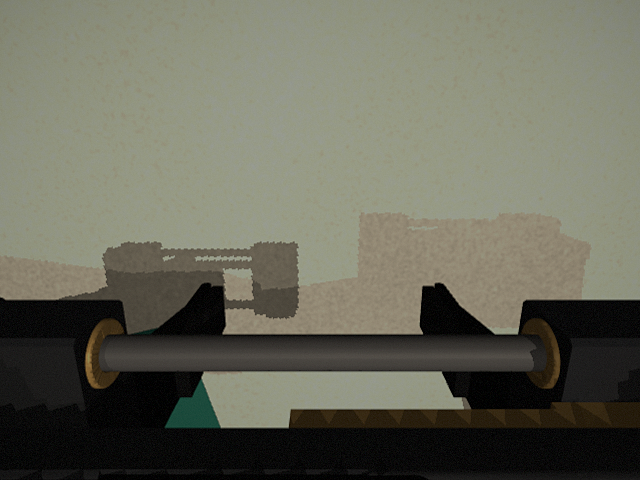

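Scene view: grey stand at about (311,265), lamp base (251,308), ring (284,322), sample block (340,333); the two yellow stands (298,150) and (432,200) are decoys. In the top view the grey stand is at (316,205), lamp base (348,162), block (276,170), ring (314,147). The grey steel stand fits the description. I'll confirm it in enlarged crops.

```bash
cat > h.py <<'E'
import numpy as np, cv2
from station import bot, read_camera, camera_params
def ray(n,uv,z,p=None):
    p=p or camera_params(n); R=cv2.Rodrigues(p["rvec"])[0]; C=-R.T@p["tvec"]
    d=R.T@np.linalg.inv(p["camera_matrix"])@np.array([uv[0],uv[1],1.])
    return C+d*(z-C[2])/d[2]
def proj(n,P,p=None):
    p=p or camera_params(n)
    return cv2.projectPoints(np.array(P,float).reshape(-1,1,3),p["rvec"],p["tvec"],p["camera_matrix"],None)[0].reshape(-1,2)
def crop(im,x0,y0,x1,y1,k,name):
    c=cv2.resize(im[y0:y1,x0:x1],None,fx=k,fy=k,interpolation=cv2.INTER_CUBIC); cv2.imwrite(name,c)
E
python3 - <<'E'
from h import *
crop(cv2.imread("pics/top0.png"),240,120,390,232,5,"pics/topc.png")
crop(cv2.imread("pics/scene0.png"),215,215,405,355,4,"pics/scenec.png")
for uv,z in [((316,205),0),((314,147),80),((348,161),56),((276,170),56),((257,212),100),((380,199),65)]: print(uv,ray("top",uv,z).round(1))
E
```

```text
(316, 205) [549.5  -4.1  -0. ]
(314, 147) [6.872e+02 2.000e-01 8.000e+01]
(348, 161) [656.1 -89.4  56. ]
(276, 170) [633.4 100.6  56. ]
(257, 212) [514.3 144.6 100. ]
(380, 199) [ 551.4 -169.7   65. ]
```

View pics/topc.png

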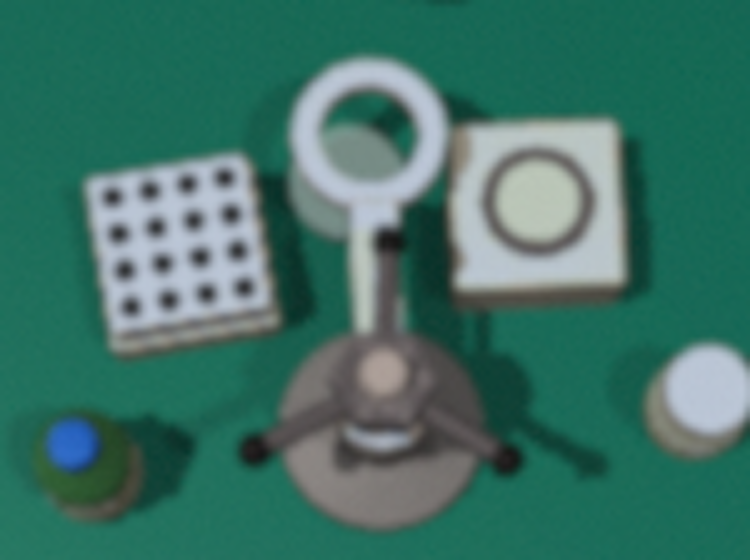

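View pics/scenec.png

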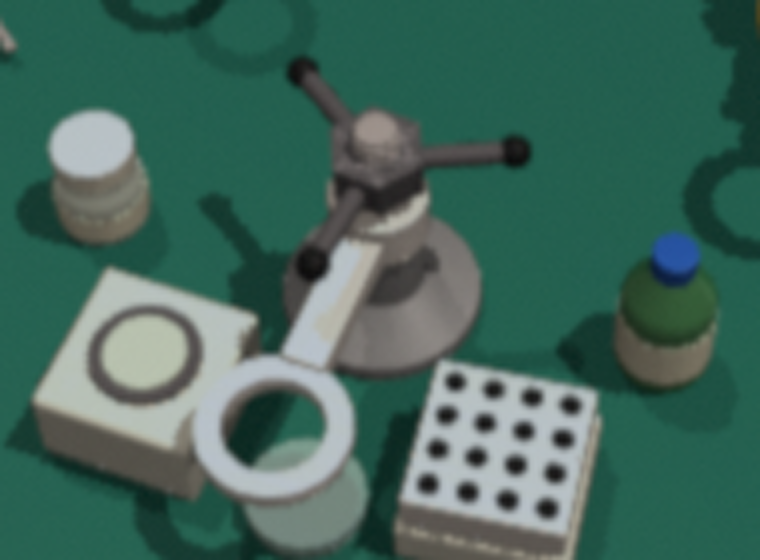

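The enlarged crops confirm it: grey steel stand with pillar top at crop (381,371), ring opening at (368,134), window on the plain white box (538,202), the 16-hole block on the other side. Now measuring in both views.

```bash
cat > meas.py <<'E'
from h import *
T=lambda u,v:((u+.5)/5-.5+240,(v+.5)/5-.5+120)
S=lambda u,v:((u+.5)/4-.5+215,(v+.5)/4-.5+215)
def tri(a,b):
    Ps=[]
    for n in("top","scene"):
        p=camera_params(n); Ps.append(p["camera_matrix"]@np.c_[cv2.Rodrigues(p["rvec"])[0],p["tvec"]])
    X=cv2.triangulatePoints(Ps[0],Ps[1],np.array(a,float),np.array(b,float)).ravel(); return X[:3]/X[3]
E
python3 - <<'E'
from meas import *
d={"pillar":(T(381,371),S(377,128),152),"ring":(T(368,134),S(274,427),80),"win":(T(538,202),S(144,353),56),
"ballF":(T(389,241),S(313,262),120),"ballL":(T(253,452),S(515,151),120),"ballR":(T(508,459),S(303,71),120)}
P=None
for k,(a,b,z) in d.items():
    x=ray("top",a,z);y=ray("scene",b,z); t=tri(a,b)
    if P is None:P=(x+y)/2
    o=[]
    for q in(x,y,t): o+=[q.round(1),round(float(np.hypot(*(q-P)[:2])),1),round(float(np.degrees(np.arctan2(q[1]-P[1],q[0]-P[0]))),1)]
    print(k,*o)
E
```

```text
pillar [548.   -2.1 152. ] 1.0 -165.3 [550.   -1.6 152. ] 1.0 14.7 [548.5  -2.2 149.9] 0.6 -142.8
ring [688.8   2.2  80. ] 139.9 1.7 [688.9   2.6  80. ] 140.0 1.8 [688.8   2.4  79.8] 139.9 1.7
win [658.8 -87.3  56. ] 139.2 -37.9 [663.6 -85.4  56. ] 141.8 -36.1 [660.6 -87.8  50.1] 140.8 -37.6
ballF [620.7  -7.3 120. ] 71.9 -4.3 [616.8  -7.6 120. ] 68.1 -4.9 [619.4  -6.7 124. ] 70.6 -3.9
ballL [514.9  60.9 120. ] 71.3 118.5 [513.8  59.5 120. ] 70.7 119.9 [514.8  60.2 121.6] 70.9 118.8
ballR [510.2 -64.4 120. ] 73.6 -121.8 [507.6 -64.2 120. ] 74.8 -123.6 [509.5 -63.6 122.5] 73.3 -122.6
```

```bash
cat >> h.py <<'E'
from scipy.spatial.transform import Rotation as Ro
def tool():
    s=bot.observe(); return np.array(s["tool_pos"]),Ro.from_quat(s["eef_rot"]).as_matrix(),s
def go(P):
    """world target -> shift in tool axes"""
    p,R,s=tool(); d=R.T@(np.array(P)-p); print("tcp",p.round(1),"shift tool xyz",d.round(1)); return d
E
python3 - <<'E'
from h import *
p,R,s=tool(); print(R.round(3))
q=camera_params("wrist");Rc=cv2.Rodrigues(q["rvec"])[0];C=-Rc.T@q["tvec"];print("cam in tool",(R.T@(C-p)).round(1))
go([689,2,222])
# refine measured angles
im=cv2.imread("pics/top0.png")
E
```

```text
[[-0.    -0.969  0.245]
 [-0.002  0.245  0.969]
 [-1.    -0.    -0.002]]
cam in tool [-161.9   78.3    1.5]
tcp [165.4 653.9 221.7] shift tool xyz [ 5.000e-01 -6.675e+02 -5.036e+02]
```

```bash
python3 -m handwheel '[[0,0,0,-0.124],[0,0,0,-0.124],[0,-36,-45,0],[0,-36,-45,0],[0,-36,-45,0]]' 255 10
python3 -m handwheel '[[0,-36,-45,0],[0,-36,-45,0],[0,-36,-45,0],[0,-36,-45,0],[0,-36,-45,0]]'
python3 -m handwheel '[[0,-36,-45,0],[0,-36,-45,0],[0,-36,-45,0],[0,-36,-45,0],[0,-36,-45,0]]'
python3 - <<'E'
from h import *
go([688.8,2.3,222]); print(tool()[1].round(3))
E
```

```text
time_s: 0.78
tool_pos: [274.6, 517.8, 222.2]
eef_rot: [0.5, -0.5, -0.5, -0.5]
wrist_force: [0.5, 0.2, 0.9]
gripper_width: 45.0
time_s: 1.4
tool_pos: [454.4, 292.8, 222.5]
eef_rot: [-0.5, 0.5, 0.5, 0.5]
wrist_force: [0.5, 0.1, -0.1]
gripper_width: 1.8
time_s: 2.02
tool_pos: [634.5, 68.1, 222.3]
eef_rot: [-0.5, 0.5, 0.5, 0.5]
wrist_force: [0.9, 0.5, 1.1]
gripper_width: 0.6
tcp [634.5  68.1 222.3] shift tool xyz [  0.2 -54.3 -65.8]
[[-0.    -1.    -0.001]
 [ 0.    -0.001  1.   ]
 [-1.     0.     0.   ]]
```

```bash
python3 -m handwheel '[[0,-27,-33,0],[0,-27,-33,0],[40,0,0,0],[50,0,0,0],[0,0,0,0]]'
python3 - <<'E'
from h import *
go([688.8,2.3,74])
w=read_camera("wrist")[:,:,::-1]; cv2.imwrite("pics/w1.png",w)
s=np.ascontiguousarray(read_camera("scene")[:,:,::-1]); crop(s,215,180,405,360,4,"pics/s1.png")
E
```

```text
time_s: 2.65
tool_pos: [684.2, 3.7, 127.9]
eef_rot: [-0.498, 0.503, 0.503, 0.497]
wrist_force: [1.3, -0.0, 0.7]
gripper_width: 0.5
tcp [684.2   3.7 127.9] shift tool xyz [53.8 -5.1 -1.4]
```

View pics/w1.png

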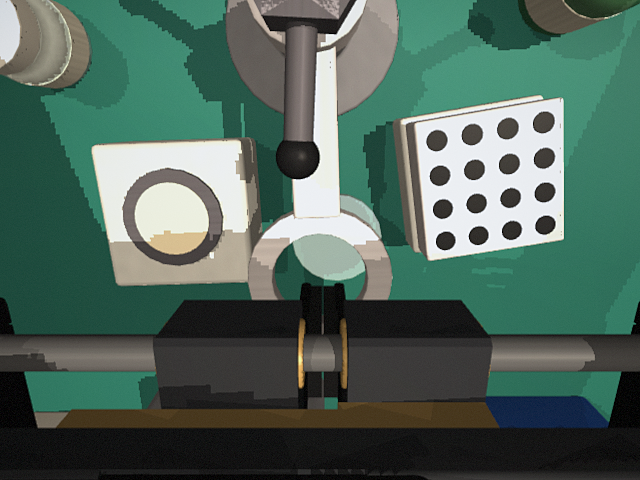

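View pics/s1.png

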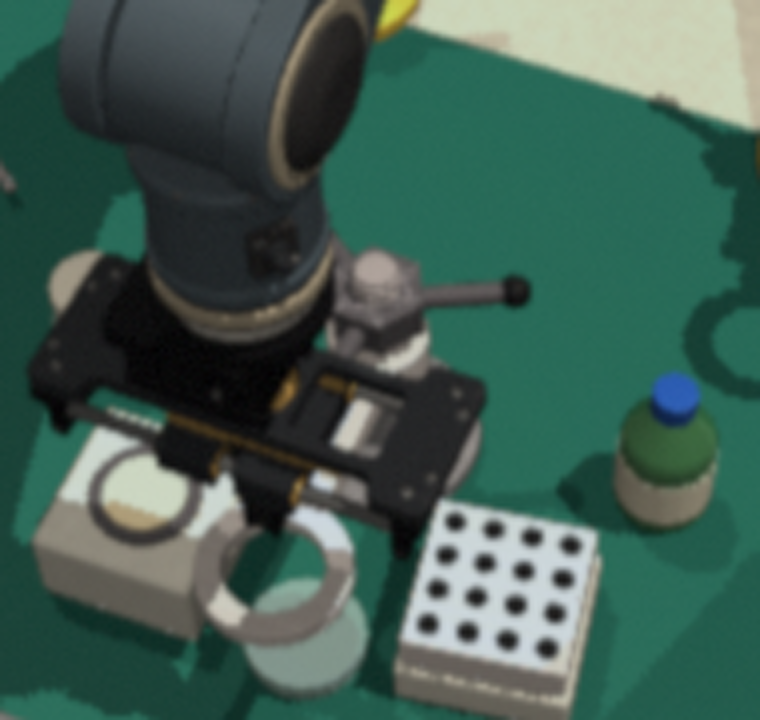

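Run:
```python
from h import *
d=go([688.8,2.3,74]); p,R,s=tool(); print(R.round(3), s["qd"].round(3), s["joint_positions"].round(3))
# wrist measures
p=camera_params("wrist")
for k,uv,z in [("win",(173,217),56),("ring?",(319,272),80),("ballF",(297,159),122)]: print(k,ray("wrist",uv,z,p).round(1))
```

```text
tcp [688.2   3.6 133.4] shift tool xyz [59.4 -0.5 -1.3]
[[ 0.001 -1.    -0.   ]
 [-0.    -0.     1.   ]
 [-1.    -0.001 -0.   ]] [-0.002 -0.03   0.006 -0.034  0.002 -0.006  0.001] [-0.198  0.57   0.194  1.598 -0.125  0.985  1.607]
win [666.3 -86.3  56. ]
ring? [692.9   3.2  80. ]
ballF [625.5  -5.7 122. ]
```

Arm settled at (688.2, 3.6, 133): fingers are over the opening. The wrist view shows the closed fingers at (322,300) over the ring, clear of the ball at (297,159). Inserting.

```bash
python3 -m handwheel '[[20,-0.5,-1.3,0],[20,0,0,0],[18,0,0,0],[0,0,0,0],[0,0,0,0]]'
python3 -m handwheel '[[0,0,0,0],[0,0,0,0],[0,0,0,0]]' 212 10
python3 - <<'E'
from h import *
go([688.8,2.3,74]); print(tool()[2]["wrist_force"])
P=np.array([549,-2.]); 
for a in (-37.2,):
    print(P+140*np.array([np.cos(np.radians(a)),np.sin(np.radians(a))]))
w=read_camera("wrist")[:,:,::-1]; cv2.imwrite("pics/w2.png",w)
p=camera_params("wrist")
np.save("w2.npy",p,allow_pickle=True)
E
```

```text
time_s: 3.38
tool_pos: [688.5, 2.2, 74.7]
eef_rot: [0.5, -0.5, -0.5, -0.5]
wrist_force: [0.3, -0.2, 0.0]
gripper_width: 0.4
time_s: 3.75
tool_pos: [688.4, 2.2, 74.9]
eef_rot: [0.5, -0.5, -0.5, -0.5]
wrist_force: [-1.1, 0.5, -0.3]
gripper_width: 14.0
tcp [688.4   2.2  74.9] shift tool xyz [ 0.9 -0.4  0.1]
[-1.13877941  0.46475234 -0.29440868]
[660.51418852 -86.64387608]
```

View pics/w2.png

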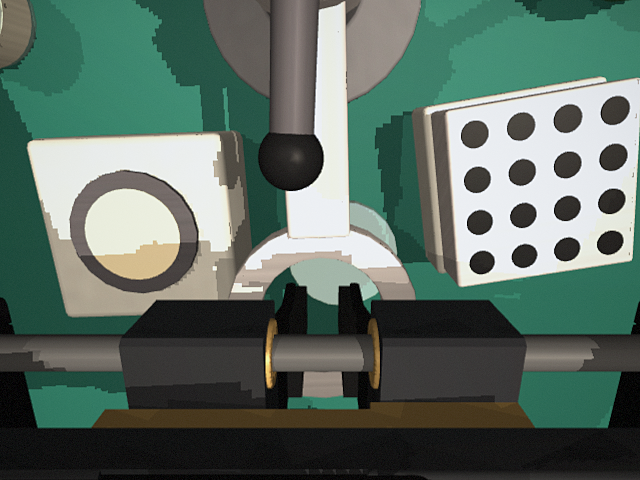

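Run:
```python
from h import *
im=cv2.imread("pics/w2.png"); p=np.load("w2.npy",allow_pickle=True).item()
g=cv2.cvtColor(im,cv2.COLOR_BGR2GRAY)
m=np.zeros_like(g); m[160:305,60:210]=(g[160:305,60:210]<135)*255
# dark rim component
n,l,st,c=cv2.connectedComponentsWithStats(m); i=1+np.argmax(st[1:,4]); print(st[i],c[i])
cn=max(cv2.findContours((l==i).astype(np.uint8),cv2.RETR_EXTERNAL,cv2.CHAIN_APPROX_NONE)[0],key=cv2.contourArea)
e=cv2.fitEllipse(cn);print(e, ray("wrist",e[0],56,p).round(1))
e=((134,231),)
P=np.array([549,-2.]); 
a=np.radians(np.linspace(1.7,-37.4,10)); Q=P+140*np.c_[np.cos(a),np.sin(a)]; print(Q.round(1)); print(np.diff(Q,axis=0).round(1))
print(ray("wrist",(134,231),56,p).round(1))
```

```text
[  70  170  131  124 5594] [136.73042546 229.28870218]
((134.1871795654297, 231.62391662597656), (116.29447174072266, 133.8187713623047), 122.72850036621094) [659.6 -84.1  56. ]
[[688.9   2.2]
 [688.9  -8.5]
 [688.  -19. ]
 [686.3 -29.5]
 [683.8 -39.8]
 [680.5 -49.9]
 [676.5 -59.8]
 [671.8 -69.3]
 [666.3 -78.4]
 [660.2 -87. ]]
[[ -0.1 -10.6]
 [ -0.9 -10.6]
 [ -1.7 -10.5]
 [ -2.5 -10.3]
 [ -3.3 -10.1]
 [ -4.   -9.8]
 [ -4.7  -9.5]
 [ -5.4  -9.1]
 [ -6.1  -8.7]]
[659.3 -84.2  56. ]
```

```bash
python3 -m handwheel '[[0,0.1,-10.6,0],[0,0.9,-10.6,0],[0,1.7,-10.5,0],[0,2.5,-10.3,0],[0,3.3,-10.1,0]]'
python3 -m handwheel '[[0,4,-9.8,0],[0,4.7,-9.5,0],[0,5.4,-9.1,0],[0,6.1,-8.7,0],[0,0,0,0]]'
python3 -m handwheel '[[0,0,0,0],[0,0,0,0]]'
python3 - <<'E'
from h import *
print(tool()[0],tool()[2]["wrist_force"])
w=np.ascontiguousarray(read_camera("wrist")[:,:,::-1]); cv2.imwrite("pics/w3.png",w)
s=np.ascontiguousarray(read_camera("scene")[:,:,::-1]); crop(s,195,200,385,340,4,"pics/s3.png")
E
```

```text
time_s: 4.42
tool_pos: [679.4, -50.5, 74.5]
eef_rot: [-0.5, 0.5, 0.5, 0.5]
wrist_force: [0.0, 3.9, 1.5]
gripper_width: 14.5
time_s: 5.05
tool_pos: [659.0, -89.5, 74.7]
eef_rot: [-0.5, 0.501, 0.499, 0.5]
wrist_force: [0.5, -0.1, 0.4]
gripper_width: 14.4
time_s: 5.3
tool_pos: [659.8, -87.7, 74.6]
eef_rot: [0.5, -0.5, -0.5, -0.5]
wrist_force: [1.6, -1.1, -0.2]
gripper_width: 14.7
[659.76456397 -87.71335731  74.62881175] [ 1.58901753 -1.11622788 -0.17048317]
```

View pics/w3.png

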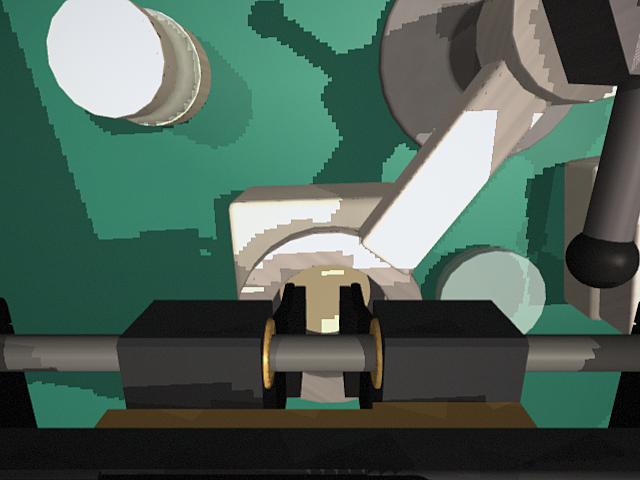

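View pics/s3.png

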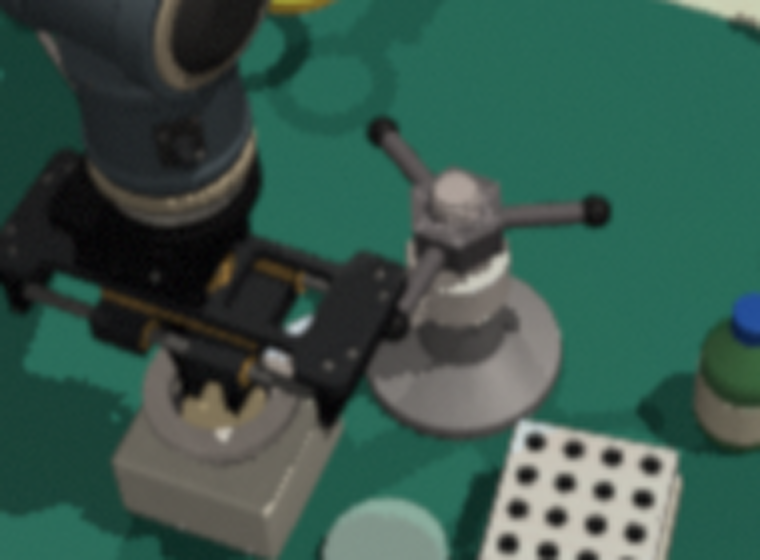

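```bash
python3 -m handwheel '[[0,0,0,0],[-15,0,0,0],[-30,0,0,0],[-40,0,0,0],[-20,-20,0,0]]' 255
python3 -m handwheel '[[0,-35,0,0],[0,-25,0,0],[0,0,0,0],[0,0,0,0],[0,0,0,0]]'
python3 - <<'E'
from h import *
print(tool()[0],np.abs(tool()[2]["qd"]).max())
p=camera_params("wrist")
w=np.ascontiguousarray(read_camera("wrist")[:,:,::-1]); cv2.imwrite("pics/w4.png",w)
np.save("w4.npy",p,allow_pickle=True)
t=np.ascontiguousarray(read_camera("top")[:,:,::-1]); crop(t,240,120,390,232,5,"pics/t4.png")
E
```

```text
time_s: 6.02
tool_pos: [680.1, -87.6, 183.7]
eef_rot: [-0.501, 0.499, 0.499, 0.501]
wrist_force: [0.6, -0.5, -0.2]
gripper_width: 0.4
time_s: 6.65
tool_pos: [738.6, -87.2, 180.0]
eef_rot: [-0.5, 0.5, 0.5, 0.5]
wrist_force: [-0.3, -0.2, 0.3]
gripper_width: 0.5
[738.63923127 -87.21048598 179.96125433] 0.0023316401273359108
```

View pics/w4.png

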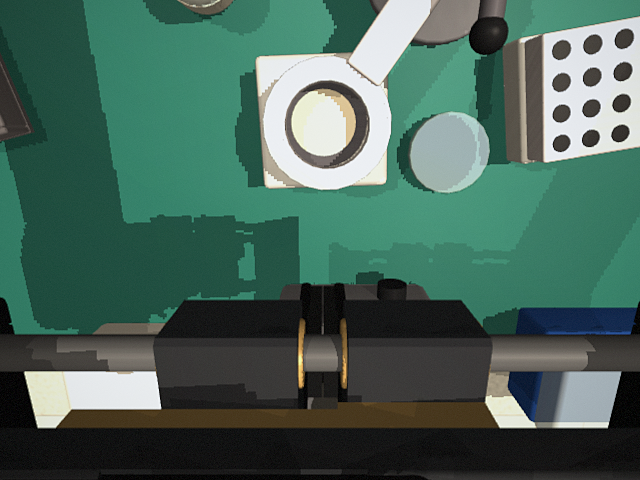

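View pics/t4.png

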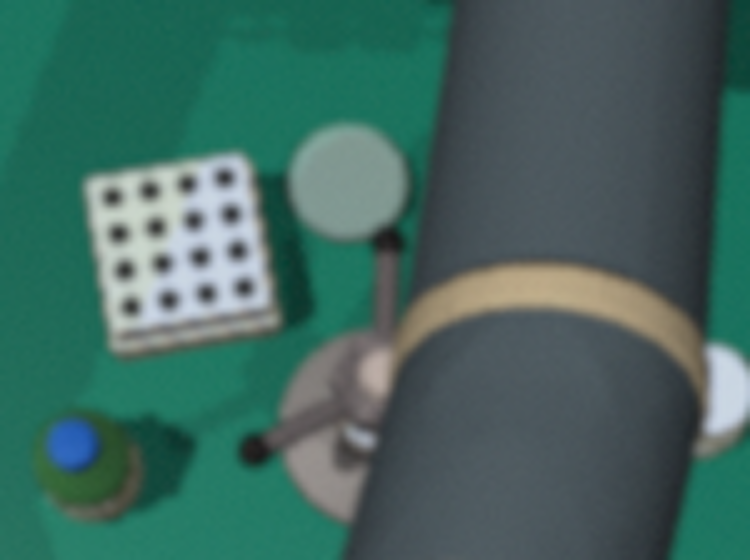

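Run:
```python
from h import *
im=cv2.imread("pics/w4.png"); crop(im,245,40,405,200,4,"pics/w4c.png")
```

```text
(no output)
```

View pics/w4c.png

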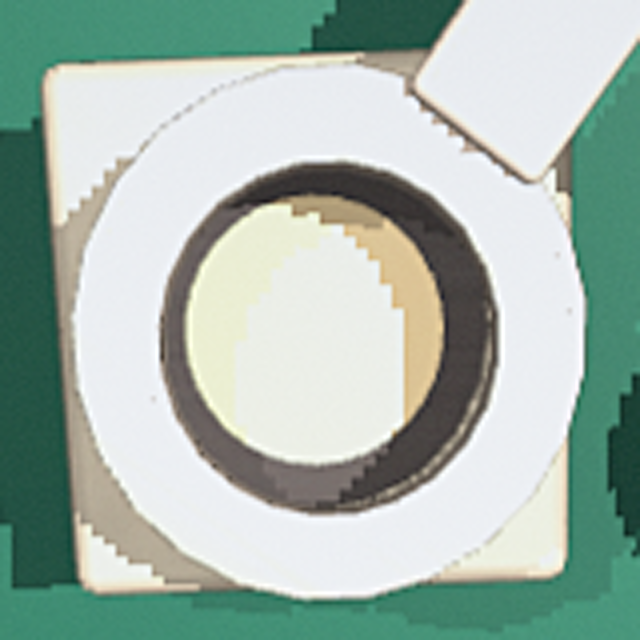

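```bash
cat > align.py <<'E'
from h import *
def align(f,pf,cx,cy,rg=32):
    im=cv2.imread(f).astype(int); p=np.load(pf,allow_pickle=True).item()
    b,g,r=[im[...,i] for i in range(3)]; lum=im.max(2)
    out={}
    # glass: region around centre with bright values, bounded by dark rim
    def fit(mask):
        m=(mask*255).astype(np.uint8); n,l=cv2.connectedComponents(m)
        k=l[cy,cx]; cn=max(cv2.findContours((l==k).astype(np.uint8),cv2.RETR_EXTERNAL,cv2.CHAIN_APPROX_NONE)[0],key=cv2.contourArea)
        return cn
    cn=fit(lum>125); h=cv2.convexHull(cn); eg=cv2.fitEllipse(h); out["glass"]=(eg,ray("wrist",eg[0],56,p))
    # opening: non ring-white pixels connected to centre
    ringw=(lum>215)&(b>=r-2)
    m=np.where(ringw,0,255).astype(np.uint8)
    # fill glass
    cv2.fillPoly(m,[h],255)
    n,l=cv2.connectedComponents(m,connectivity=4); cc=(l==l[cy,cx]).astype(np.uint8)
    cn=max(cv2.findContours(cc,cv2.RETR_EXTERNAL,cv2.CHAIN_APPROX_NONE)[0],key=cv2.contourArea)
    eo=cv2.fitEllipse(cv2.convexHull(cn)); out["open"]=(eo,ray("wrist",eo[0],86,p))
    for k,(e,X) in out.items(): print(k,np.round(e[0],1),np.round(e[1],1),X.round(1))
    P=np.array([549,-2]); A=[np.degrees(np.arctan2(*(X[:2]-P)[::-1])) for _,X in out.values()]
    R=[np.hypot(*(X[:2]-P)) for _,X in out.values()]
    print("angles glass,ring",np.round(A,2),"radii",np.round(R,1),"needed swing deg",round(A[0]-A[1],2),"mm",round(np.radians(A[0]-A[1])*140,1), "offset",(out["glass"][1]-out["open"][1])[:2].round(1))
    im=im.astype(np.uint8).copy()
    for k,(e,X) in out.items(): cv2.ellipse(im,e,(0,0,255),1)
    crop(im,cx-80,max(cy-80,0),cx+80,cy+80,4,f.replace(".png","f.png"))
E
python3 -c "
from align import *
align('pics/w4.png','w4.npy',324,122)"
```

```text
glass [322.9 122.2] [64.9 67.9] [661.  -85.3  56. ]
open [326.9 123.9] [85.8 89.5] [662.  -82.9  86. ]
angles glass,ring [-36.63 -35.59] radii [139.6 138.9] needed swing deg -1.04 mm -2.5 offset [-1.  -2.4]
```

View pics/w4f.png

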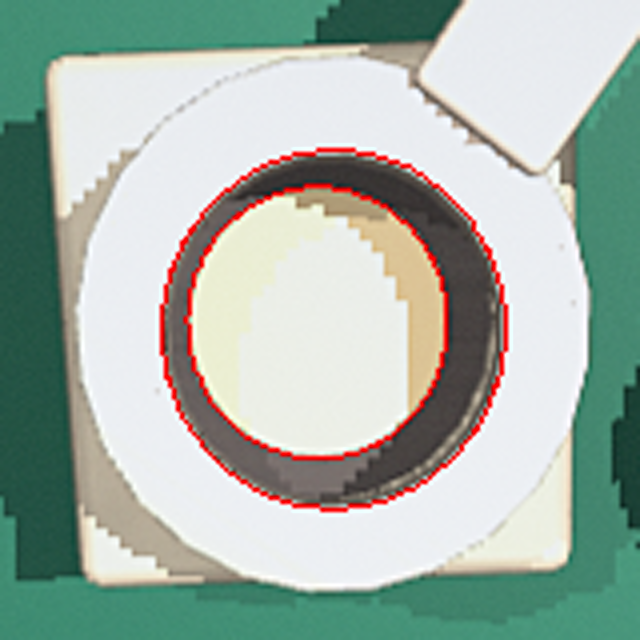

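Wrist view: glass disc centre (323,122) → (661.0,−85.3), opening centre (327,124) → (662.0,−82.9). The arm needs about 2.5 mm more clockwise. Reinserting for a slow, small push.

```bash
python3 -m handwheel '[[0,40,2,0],[0,37,1,0],[20,0,0,0],[35,0,0,0],[35,0,0,0]]' 255
python3 -m handwheel '[[15,0,0,0],[0,0,0,0],[0,0,0,0]]'
python3 -m handwheel '[[0,0,0,0],[0,0,0,0],[0,0,0,0]]' 212 10
python3 -m handwheel '[[0,1,-1.5,0],[0,1,-1.5,0],[0,0,0,0],[0,0,0,0],[0,0,0,0]]'
python3 -c "
from h import *
go([657.5,-91.5,74.5])"
```

```text
time_s: 7.38
tool_pos: [663.1, -83.8, 88.3]
eef_rot: [0.5, -0.5, -0.5, -0.5]
wrist_force: [-1.2, -0.4, 0.1]
gripper_width: 0.7
time_s: 7.75
tool_pos: [663.7, -84.2, 75.8]
eef_rot: [0.501, -0.499, -0.499, -0.501]
wrist_force: [0.3, -0.1, -0.3]
gripper_width: 0.2
time_s: 8.12
tool_pos: [662.7, -84.0, 75.0]
eef_rot: [0.5, -0.5, -0.5, -0.5]
wrist_force: [0.7, -0.4, 0.1]
gripper_width: 13.8
time_s: 8.75
tool_pos: [660.5, -86.9, 74.5]
eef_rot: [-0.5, 0.5, 0.5, 0.5]
wrist_force: [0.2, 0.2, -0.6]
gripper_width: 14.9
tcp [660.5 -86.9  74.5] shift tool xyz [-0.   3.  -4.6]
```

```bash
python3 -m handwheel '[[0,1,-1.3,0],[0,0,0,0],[0,1,-1.3,0],[0,0,0,0],[0,0,0,0]]'
python3 -m handwheel '[[0,0.5,-1,0],[0,0,0,0],[0,0.5,-1,0],[0,0,0,0],[0,0,0,0]]'
```

```text
time_s: 9.38
tool_pos: [658.5, -89.5, 74.5]
eef_rot: [-0.5, 0.5, 0.5, 0.5]
wrist_force: [0.7, -0.4, 0.5]
gripper_width: 14.4
time_s: 10.0
tool_pos: [657.3, -91.1, 74.4]
eef_rot: [-0.5, 0.5, 0.5, 0.5]
wrist_force: [0.6, 2.3, 0.8]
gripper_width: 14.5
```

```bash
python3 -m handwheel '[[0,0,0,0],[0,0,2,0],[-20,0,0,0],[-45,0,0,0],[-40,-10,0,0]]' 255
python3 -m handwheel '[[0,-35,1,0],[0,-36,1,0],[0,0,0,0],[0,0,0,0],[0,0,0,0]]'
python3 - <<'E'
from align import *
print(tool()[0],np.abs(tool()[2]["qd"]).max())
p=camera_params("wrist")
w=np.ascontiguousarray(read_camera("wrist")[:,:,::-1]); cv2.imwrite("pics/w5.png",w)
np.save("w5.npy",p,allow_pickle=True)
align('pics/w5.png','w5.npy',324,122)
E
```

```text
time_s: 10.62
tool_pos: [667.5, -90.4, 182.5]
eef_rot: [0.5, -0.5, -0.499, -0.5]
wrist_force: [0.4, 0.1, 0.0]
gripper_width: 0.3
time_s: 11.25
tool_pos: [737.6, -88.1, 180.1]
eef_rot: [-0.5, 0.5, 0.5, 0.5]
wrist_force: [-0.0, 0.1, -0.7]
gripper_width: 0.5
[737.62389973 -88.09199587 180.11286476] 0.0025803463773048604
glass [324.2 123.8] [64.8 67.5] [661.  -85.3  56. ]
open [326.2 124.1] [85.8 89.2] [661.1 -84.2  86. ]
angles glass,ring [-36.65 -36.26] radii [139.6 139. ] needed swing deg -0.38 mm -0.9 offset [-0.  -1.1]
```

View pics/w5f.png

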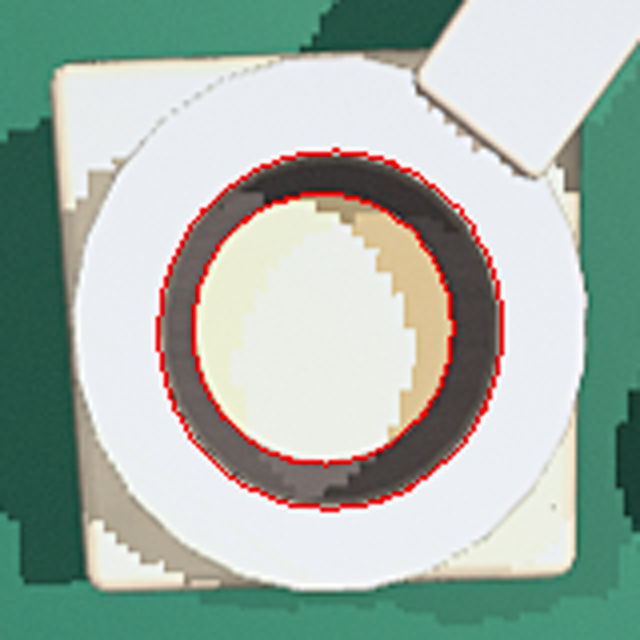

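Alignment now within about 1 mm, which is the limit of what I can measure. Moving to the nut: plan the circular push path (r = 50 mm, finger tips at z = 105).

```bash
python3 -m handwheel '[[0,37,28.7,0],[0,37,28.7,0],[0,37,28.7,0],[0,37,28.7,0],[0,0,0,0]]'
python3 -m handwheel '[[0,0,0,0],[0,0,0,0]]'
python3 - <<'E'
from h import *
p,R,s=tool();go([590,26.7,105])
pw=camera_params("wrist"); w=np.ascontiguousarray(read_camera("wrist")[:,:,::-1]); cv2.imwrite("pics/w6.png",w); np.save("w6.npy",pw,allow_pickle=True)
a=np.radians(np.arange(35,-320,-15)); Q=np.c_[549+50*np.cos(a),-2+50*np.sin(a)]; D=np.diff(Q,axis=0)
for i in range(len(D)): print(round(float(np.degrees(a[i+1]))),"ty,tz",np.round([-D[i,0],D[i,1]],1))
E
```

```text
time_s: 11.92
tool_pos: [587.5, 30.2, 180.0]
eef_rot: [-0.5, 0.499, 0.502, 0.499]
wrist_force: [0.8, -1.2, 0.1]
gripper_width: 0.5
time_s: 12.18
tool_pos: [591.3, 25.9, 179.8]
eef_rot: [-0.5, 0.5, 0.499, 0.501]
wrist_force: [-0.2, -0.2, -0.1]
gripper_width: 0.5
tcp [591.3  25.9 179.8] shift tool xyz [74.8  1.4  0.9]
20 ty,tz [ -6.  -11.6]
5 ty,tz [ -2.8 -12.7]
-10 ty,tz [  0.6 -13. ]
-25 ty,tz [  3.9 -12.4]
-40 ty,tz [  7. -11.]
-55 ty,tz [ 9.6 -8.8]
-70 ty,tz [11.6 -6. ]
-85 ty,tz [12.7 -2.8]
-100 ty,tz [13.   0.6]
-115 ty,tz [12.4  3.9]
-130 ty,tz [11.  7.]
-145 ty,tz [8.8 9.6]
-160 ty,tz [ 6.  11.6]
-175 ty,tz [ 2.8 12.7]
-190 ty,tz [-0.6 13. ]
-205 ty,tz [-3.9 12.4]
-220 ty,tz [-7. 11.]
-235 ty,tz [-9.6  8.8]
-250 ty,tz [-11.6   6. ]
-265 ty,tz [-12.7   2.8]
-280 ty,tz [-13.   -0.6]
-295 ty,tz [-12.4  -3.9]
-310 ty,tz [-11.  -7.]
```

View pics/w6.png

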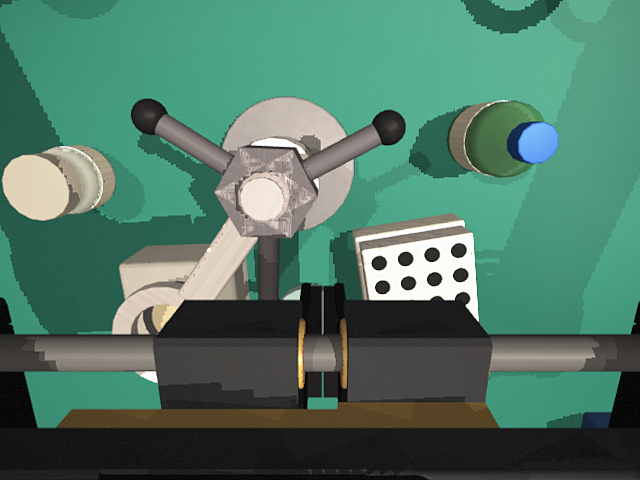

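Wrist view: pillar top (263,198), the front spoke at (268,270), left ball (389,127), right ball (149,116). The fingers at (322,290) are in the free gap. Lowering, then the first part of the circle.

```bash
python3 -c "
from h import *
p=np.load('w6.npy',allow_pickle=True).item()
print(ray('wrist',(263,198),152,p),[ray('wrist',u,123,p).round(1) for u in((389,127),(149,116))])"
python3 -m handwheel '[[25,1.4,0.9,0],[25,0,0,0],[24.5,0,0,0],[0,0,0,0],[0,0,0,0]]'
python3 -m handwheel '[[0,-6,-11.6,0],[0,-2.8,-12.7,0],[0,0.6,-13,0],[0,3.9,-12.4,0],[0,7,-11,0]]'
python3 - <<'E'
from h import *
print(tool()[0],tool()[2]["wrist_force"])
cv2.imwrite("pics/w7.png",read_camera("wrist")[:,:,::-1])
E
```

```text
[548.32651848  -0.92867182 152.        ] [array([516.1,  62.4, 123. ]), array([510.4, -62.8, 123. ])]
time_s: 12.85
tool_pos: [590.0, 27.6, 105.7]
eef_rot: [-0.5, 0.5, 0.5, 0.5]
wrist_force: [0.6, -0.2, 1.0]
gripper_width: 0.8
time_s: 13.48
tool_pos: [588.2, -29.6, 105.7]
eef_rot: [-0.5, 0.497, 0.501, 0.502]
wrist_force: [3.2, 7.9, -0.8]
gripper_width: 0.5
[588.19926488 -29.62910129 105.68601984] [ 3.24227112  7.87247286 -0.84192302]
```

View pics/w7.png

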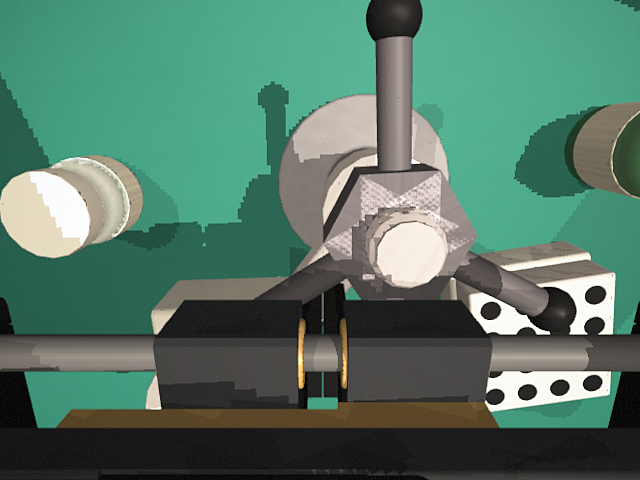

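Nut is turning: the spoke is now about 60° on and the force is about 8 N. Continuing round.

```bash
python3 -m handwheel '[[0,9.6,-8.8,0],[0,11.6,-6,0],[0,12.7,-2.8,0],[0,13,0.6,0],[0,12.4,3.9,0]]'
python3 -m handwheel '[[0,11,7,0],[0,8.8,9.6,0],[0,6,11.6,0],[0,2.8,12.7,0],[0,-0.6,13,0]]'
python3 - <<'E'
from h import *
print(tool()[0],tool()[2]["wrist_force"])
cv2.imwrite("pics/w8.png",read_camera("wrist")[:,:,::-1])
s=np.ascontiguousarray(read_camera("scene")[:,:,::-1]); crop(s,195,200,385,340,4,"pics/s8.png")
E
```

```text
time_s: 14.15
tool_pos: [532.3, -47.5, 107.2]
eef_rot: [0.503, -0.498, -0.496, -0.503]
wrist_force: [7.8, -1.5, 0.1]
gripper_width: 0.7
time_s: 14.78
tool_pos: [500.6, 2.7, 105.9]
eef_rot: [-0.501, 0.502, 0.497, 0.501]
wrist_force: [1.3, -9.5, -0.8]
gripper_width: 0.5
[500.55655131   2.71822204 105.91353752] [ 1.31538825 -9.50166379 -0.7897262 ]
```

View pics/w8.png

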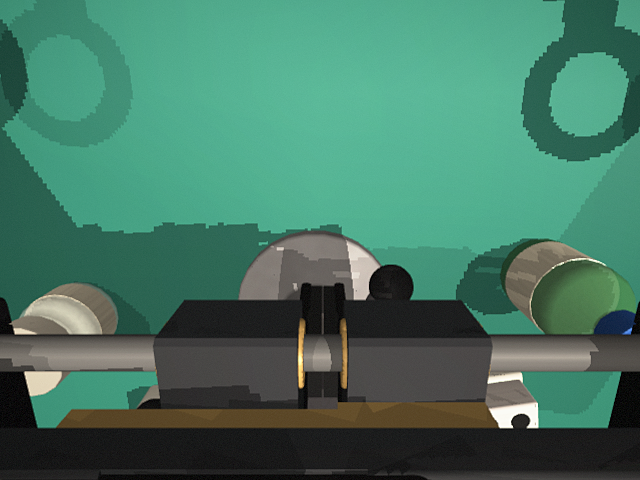

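View pics/s8.png

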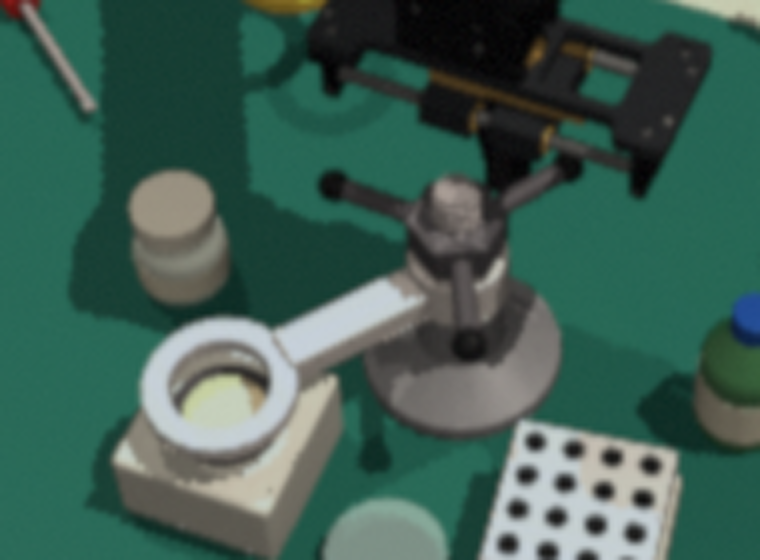

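The nut is descending, the arm is unmoved and the bystanders are in place. I'll use smaller steps now, watching the force for the stop.

```bash
python3 -m handwheel '[[0,-3.9,12.4,0],[0,-3.2,5.6,0],[0,-3.8,5.4,0],[0,0,0,0],[0,0,0,0]]'
python3 - <<'E'
from h import *
p,R,s=tool(); print(p,s["wrist_force"], np.degrees(np.arctan2(p[1]+2,p[0]-549)),np.hypot(p[1]+2,p[0]-549))
a=np.radians(np.arange(-220,-320,-6)); Q=np.c_[549+50*np.cos(a),-2+50*np.sin(a)]; D=np.diff(Q,axis=0)
for i in range(len(D)): print(round(float(np.degrees(a[i+1]))),"ty,tz",np.round([-D[i,0],D[i,1]],1))
s=np.ascontiguousarray(read_camera("scene")[:,:,::-1]); crop(s,195,200,385,340,4,"pics/s9.png")
E
```

```text
time_s: 15.5
tool_pos: [509.2, 30.0, 104.8]
eef_rot: [-0.5, 0.501, 0.5, 0.5]
wrist_force: [-2.6, -3.4, -0.7]
gripper_width: 0.5
[509.22436324  30.0375792  104.84844991] [-2.56394239 -3.42471158 -0.74103471] 141.15003802045064 51.0735524610311
-226 ty,tz [-3.6  3.8]
-232 ty,tz [-3.9  3.4]
-238 ty,tz [-4.3  3. ]
-244 ty,tz [-4.6  2.5]
-250 ty,tz [-4.8  2. ]
-256 ty,tz [-5.   1.5]
-262 ty,tz [-5.1  1. ]
-268 ty,tz [-5.2  0.5]
-274 ty,tz [-5.2 -0.1]
-280 ty,tz [-5.2 -0.6]
-286 ty,tz [-5.1 -1.2]
-292 ty,tz [-4.9 -1.7]
-298 ty,tz [-4.7 -2.2]
-304 ty,tz [-4.5 -2.7]
-310 ty,tz [-4.2 -3.1]
-316 ty,tz [-3.8 -3.6]
```

View pics/s9.png

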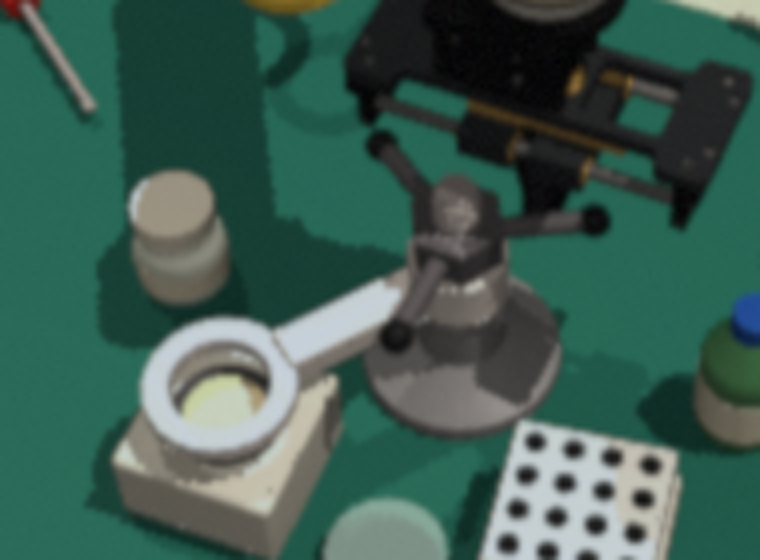

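```bash
python3 -m handwheel '[[0,-3.6,3.8,0],[0,-3.9,3.4,0],[0,-4.3,3,0],[0,0,0,0],[0,0,0,0]]'
python3 -m handwheel '[[0,-4.6,2.5,0],[0,-4.8,2,0],[0,0,0,0],[0,0,0,0]]'
python3 -c "
from h import *
p,R,s=tool(); print(p,s['wrist_force'], np.degrees(np.arctan2(p[1]+2,p[0]-549))-360,np.hypot(p[1]+2,p[0]-549))"
```

```text
time_s: 16.18
tool_pos: [521.4, 42.1, 104.9]
eef_rot: [-0.5, 0.5, 0.5, 0.5]
wrist_force: [-3.6, -2.2, -1.7]
gripper_width: 0.5
time_s: 16.68
tool_pos: [531.5, 46.9, 105.1]
eef_rot: [-0.5, 0.499, 0.5, 0.5]
wrist_force: [-2.8, -1.3, -2.2]
gripper_width: 0.9
[531.51616467  46.90965084 105.09342366] [-2.77870705 -1.28218673 -2.23024136] -250.32944769777674 51.94072047195944
```

```bash
python3 -m handwheel '[[0,-5,1.5,0],[0,0,0,0],[0,-5.1,1,0],[0,0,0,0],[0,0,0,0]]'
python3 -c "
from h import *
p,R,s=tool(); print(p,s['wrist_force'], np.degrees(np.arctan2(p[1]+2,p[0]-549))-360,np.hypot(p[1]+2,p[0]-549))
cv2.imwrite('pics/w10.png',read_camera('wrist')[:,:,::-1])
s=np.ascontiguousarray(read_camera('scene')[:,:,::-1]); crop(s,195,200,385,340,4,'pics/s10.png')"
```

```text
time_s: 17.3
tool_pos: [540.9, 48.9, 104.9]
eef_rot: [-0.5, 0.5, 0.5, 0.5]
wrist_force: [-3.9, -1.4, -1.0]
gripper_width: 0.1
[540.85140374  48.91316955 104.87453769] [-3.85960178 -1.40884925 -0.98123279] -260.9069918488642 51.56113318206558
```

View pics/s10.png

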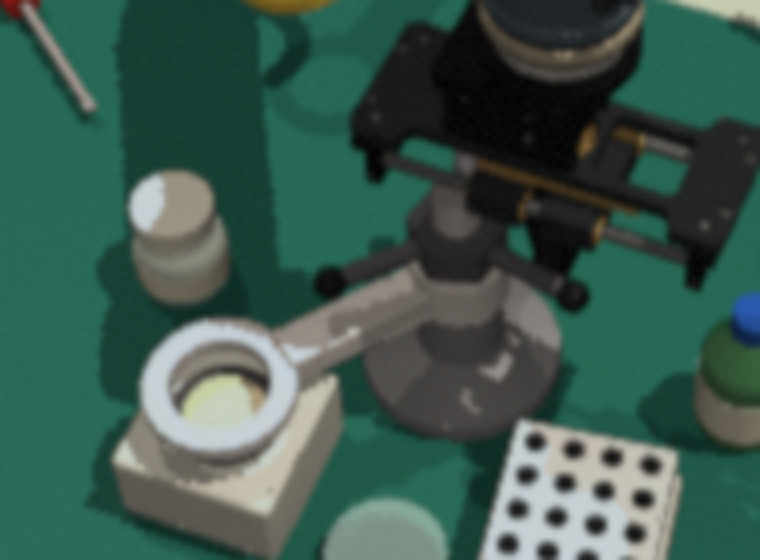

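```bash
python3 -m handwheel '[[0,-5.2,0,0],[0,0,0,0],[0,0,0,0]]'
python3 -m handwheel '[[0,-5.2,-0.5,0],[0,0,0,0],[0,0,0,0]]'
python3 -m handwheel '[[0,-5.2,-0.8,0],[0,0,0,0],[0,0,0,0]]'
python3 -c "
from h import *
p,R,s=tool(); print(p,s['wrist_force'], np.degrees(np.arctan2(p[1]+2,p[0]-549))-360,np.hypot(p[1]+2,p[0]-549))"
```

```text
time_s: 17.77
tool_pos: [546.2, 49.1, 104.9]
eef_rot: [-0.5, 0.5, 0.5, 0.5]
wrist_force: [-4.1, -1.4, -1.8]
gripper_width: 0.8
time_s: 18.15
tool_pos: [551.6, 48.7, 105.0]
eef_rot: [-0.5, 0.5, 0.5, 0.5]
wrist_force: [-4.6, -0.7, -1.7]
gripper_width: 0.3
time_s: 18.52
tool_pos: [556.9, 47.9, 105.1]
eef_rot: [0.5, -0.5, -0.5, -0.5]
wrist_force: [-3.9, -0.4, -2.0]
gripper_width: 0.6
[556.93428329  47.85200302 105.08529678] [-3.9241574  -0.40554232 -1.95827498] -279.04316261906615 50.47945182199846
```

```bash
python3 -m handwheel '[[0,-5,-1.1,0],[0,0,0,0],[0,0,0,0]]'
python3 -m handwheel '[[0,-4.8,-1.6,0],[0,0,0,0],[0,0,0,0]]'
python3 -c "
from h import *
p,R,s=tool(); print(p,s['wrist_force'], np.degrees(np.arctan2(p[1]+2,p[0]-549))-360,np.hypot(p[1]+2,p[0]-549))
cv2.imwrite('pics/w11.png',read_camera('wrist')[:,:,::-1])
s=np.ascontiguousarray(read_camera('scene')[:,:,::-1]); crop(s,195,200,385,340,4,'pics/s11.png')"
```

```text
time_s: 18.9
tool_pos: [562.0, 46.7, 105.2]
eef_rot: [0.5, -0.5, -0.5, -0.5]
wrist_force: [-4.1, -0.1, -1.9]
gripper_width: 0.6
time_s: 19.27
tool_pos: [566.8, 45.1, 105.1]
eef_rot: [0.5, -0.5, -0.5, -0.5]
wrist_force: [-3.7, 0.3, -0.7]
gripper_width: 0.4
[566.82380237  45.0677599  105.1365577 ] [-3.73125603  0.32226141 -0.71719259] -290.7408695405908 50.329533608996464
```

View pics/s11.png

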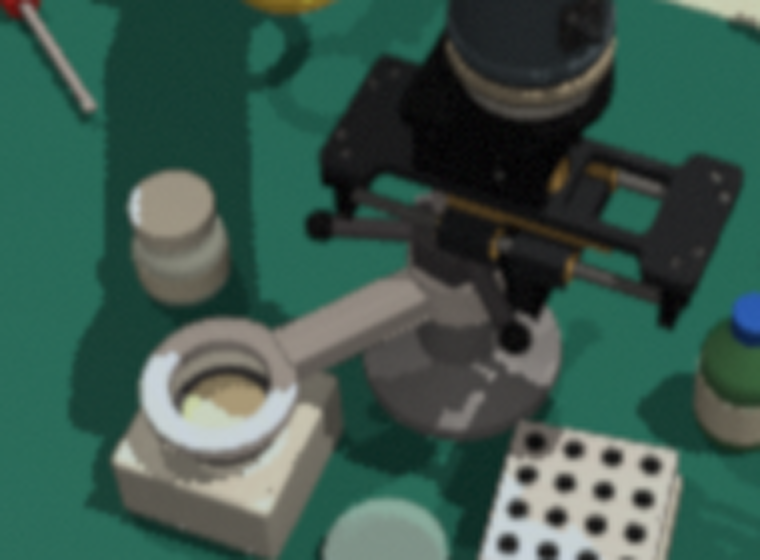

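View pics/w11.png

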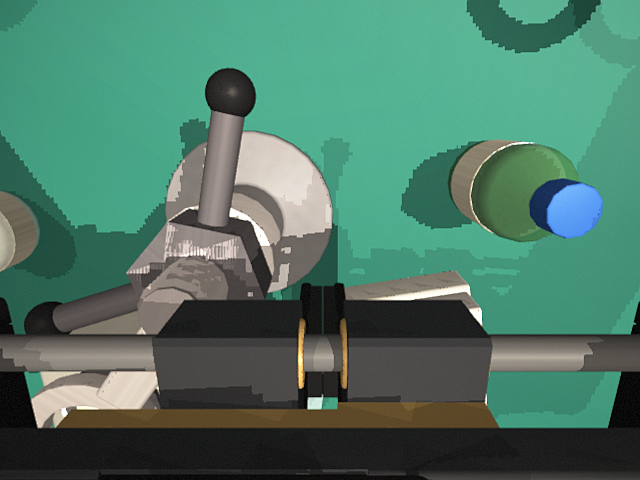

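No stop yet (about 5.4 rad turned, force still only the friction level). By the triangulated height it could take up to 6.4 rad. Continuing in small steps.

```bash
python3 -m handwheel '[[0,-4.8,-2,0],[0,0,0,0],[0,0,0,0]]'
python3 -m handwheel '[[0,-4.5,-2.6,0],[0,0,0,0],[0,0,0,0]]'
python3 -m handwheel '[[0,-4.2,-3,0],[0,0,0,0],[0,0,0,0]]'
python3 -c "
from h import *
p,R,s=tool(); print(p,s['wrist_force'], np.degrees(np.arctan2(p[1]+2,p[0]-549))-360,np.hypot(p[1]+2,p[0]-549))"
```

```text
time_s: 19.75
tool_pos: [571.6, 43.0, 105.1]
eef_rot: [0.5, -0.5, -0.5, -0.5]
wrist_force: [-4.0, 0.5, -1.5]
gripper_width: 0.3
time_s: 20.12
tool_pos: [576.2, 40.4, 105.1]
eef_rot: [0.5, -0.5, -0.5, -0.5]
wrist_force: [-3.5, 1.3, -1.7]
gripper_width: 0.6
time_s: 20.5
tool_pos: [580.5, 37.4, 105.2]
eef_rot: [0.5, -0.5, -0.5, -0.5]
wrist_force: [-2.8, 2.2, -0.1]
gripper_width: 0.6
[580.4903885   37.36957491 105.1555429 ] [-2.84734641  2.16463736 -0.06400979] -308.6551300970171 50.414362995861595
```

```bash
python3 -m handwheel '[[0,-3.8,-3.4,0],[0,0,0,0],[0,0,0,0]]'
python3 -m handwheel '[[0,-3.3,-3.7,0],[0,0,0,0],[0,0,0,0]]'
python3 -m handwheel '[[0,-2.9,-4.1,0],[0,0,0,0],[0,0,0,0]]'
python3 -c "
from h import *
p,R,s=tool(); print(p,s['wrist_force'], np.degrees(np.arctan2(p[1]+2,p[0]-549))-360,np.hypot(p[1]+2,p[0]-549))"
```

```text
time_s: 20.88
tool_pos: [584.3, 33.9, 105.2]
eef_rot: [0.5, -0.5, -0.5, -0.5]
wrist_force: [-2.6, 1.7, -1.1]
gripper_width: 0.5
time_s: 21.25
tool_pos: [587.6, 30.1, 105.1]
eef_rot: [0.5, -0.5, -0.5, -0.5]
wrist_force: [-1.1, 1.7, -1.5]
gripper_width: 0.6
time_s: 21.62
tool_pos: [590.6, 25.9, 105.1]
eef_rot: [0.5, -0.5, -0.5, -0.5]
wrist_force: [-2.0, 1.9, -0.6]
gripper_width: 0.6
[590.55890099  25.92039807 105.14176432] [-1.97842512  1.87257994 -0.5523528 ] -326.10572233667625 50.0668640925925
```

```bash
python3 -m handwheel '[[0,-2.4,-4.3,0],[0,0,0,0],[0,0,0,0]]'
python3 -m handwheel '[[0,-1.9,-4.5,0],[0,0,0,0],[0,0,0,0]]'
python3 -c "
from h import *
p,R,s=tool(); print(p,s['wrist_force'], np.degrees(np.arctan2(p[1]+2,p[0]-549))-360,np.hypot(p[1]+2,p[0]-549))
cv2.imwrite('pics/w12.png',read_camera('wrist')[:,:,::-1])
s=np.ascontiguousarray(read_camera('scene')[:,:,::-1]); crop(s,195,200,385,340,4,'pics/s12.png')"
```

```text
time_s: 22.0
tool_pos: [593.0, 21.4, 105.1]
eef_rot: [0.5, -0.5, -0.5, -0.5]
wrist_force: [-2.0, 2.2, -1.0]
gripper_width: 0.5
time_s: 22.38
tool_pos: [594.9, 16.8, 105.1]
eef_rot: [0.5, -0.5, -0.5, -0.5]
wrist_force: [-1.4, 2.0, -1.2]
gripper_width: 0.5
[594.94319151  16.84151604 105.14414756] [-1.39366997  1.9590732  -1.1522679 ] -337.7012383692621 49.65661660559289
```

View pics/s12.png

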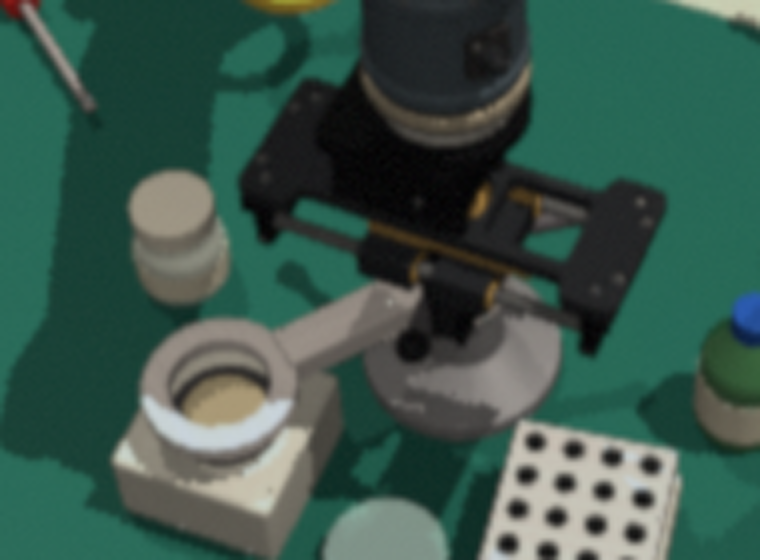

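View pics/w12.png

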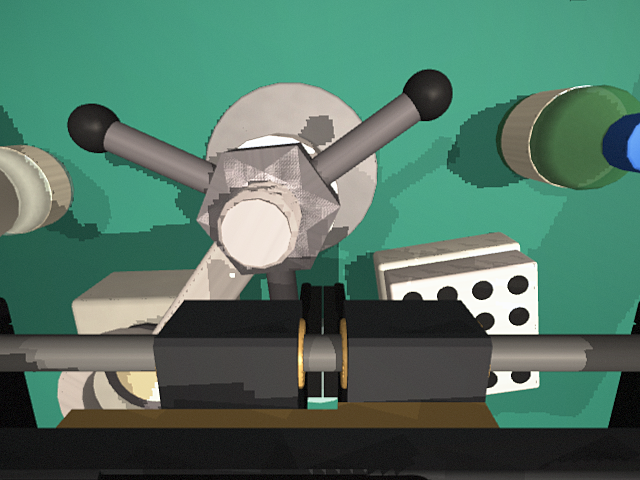

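```bash
python3 -m handwheel '[[0,-1.2,-3.8,0],[0,0,0,0],[0,0,0,0]]'
python3 -m handwheel '[[0,-0.9,-3.9,0],[0,0,0,0],[0,0,0,0]]'
python3 -m handwheel '[[0,-0.6,-3.9,0],[0,0,0,0],[0,0,0,0]]'
python3 -c "
from h import *
p,R,s=tool(); print(p,s['wrist_force'], np.degrees(np.arctan2(p[1]+2,p[0]-549))-360,np.hypot(p[1]+2,p[0]-549))"
```

```text
time_s: 22.85
tool_pos: [595.8, 13.3, 105.0]
eef_rot: [0.5, -0.5, -0.5, -0.5]
wrist_force: [-2.0, 2.8, -0.5]
gripper_width: 0.3
time_s: 23.22
tool_pos: [596.1, 11.1, 104.9]
eef_rot: [-0.499, 0.5, 0.501, 0.5]
wrist_force: [-2.7, 6.4, -0.5]
gripper_width: 0.6
time_s: 23.6
tool_pos: [596.2, 10.5, 104.8]
eef_rot: [-0.499, 0.498, 0.503, 0.5]
wrist_force: [-5.0, 10.8, 0.5]
gripper_width: 0.3
[596.17102259  10.49325849 104.78969703] [-5.00774399 10.83601952  0.49648312] -345.165788731607 48.79740648579186
```

The stop: the last 3.9 mm commanded moved the tool only 0.6 mm, and the force rose from 3 to 11 N. One firmer push to make sure it's hard up, then I back off.

```bash
python3 -m handwheel '[[0,0,-4,0],[0,0,0,0],[0,0,0,0]]'
python3 -m handwheel '[[0,0,-3,0],[0,0,0,0],[0,0,0,0]]'
python3 -c "
from h import *
p,R,s=tool(); print(p,s['wrist_force'])"
```

```text
time_s: 23.98
tool_pos: [596.2, 10.0, 104.8]
eef_rot: [-0.498, 0.497, 0.504, 0.501]
wrist_force: [-3.6, 15.9, 1.0]
gripper_width: 0.4
time_s: 24.35
tool_pos: [596.2, 9.6, 104.8]
eef_rot: [-0.498, 0.496, 0.505, 0.501]
wrist_force: [-5.4, 20.7, 1.7]
gripper_width: 0.5
[596.22580383   9.5882289  104.83162952] [-5.37094739 20.65997894  1.72143871]
```

Hard stop at 20 N. Backing off, lifting, and looking again from above the ring.

```bash
python3 -m handwheel '[[0,0,10,0],[0,0,10,0],[0,2,11,0],[0,0,0,0],[0,0,0,0]]'
python3 -m handwheel '[[-25,0,0,0],[-25,0,0,0],[-25,0,0,0],[0,-37,-28.7,0],[0,-37,-28.7,0]]'
python3 -m handwheel '[[0,-37,-28.7,0],[0,-37,-28.7,0],[0,0,0,0],[0,0,0,0],[0,0,0,0]]'
python3 - <<'E'
from align import *
print(tool()[0],np.abs(tool()[2]["qd"]).max())
p=camera_params("wrist")
w=np.ascontiguousarray(read_camera("wrist")[:,:,::-1]); cv2.imwrite("pics/w13.png",w)
np.save("w13.npy",p,allow_pickle=True)
u=proj("wrist",[[661,-85,56]],p)[0].astype(int);print(u)
align('pics/w13.png','w13.npy',int(u[0]),int(u[1]))
E
```

```text
time_s: 24.98
tool_pos: [595.4, 28.7, 105.1]
eef_rot: [-0.5, 0.5, 0.5, 0.5]
wrist_force: [0.4, -0.6, -0.4]
gripper_width: 0.7
time_s: 25.6
tool_pos: [670.3, -28.9, 181.0]
eef_rot: [0.501, -0.5, -0.5, -0.5]
wrist_force: [0.8, 0.9, -0.1]
gripper_width: 0.5
time_s: 26.22
tool_pos: [742.6, -83.9, 180.2]
eef_rot: [-0.5, 0.499, 0.501, 0.5]
wrist_force: [-0.4, 1.0, 0.3]
gripper_width: 0.4
[742.55812765 -83.90448095 180.20205896] 0.004431297695878722
[318 116]
glass [318.1 116.3] [65.1 68.3] [661.  -85.3  56. ]
open [319.5 115.7] [86.3 90.2] [661.  -84.2  86. ]
angles glass,ring [-36.64 -36.26] radii [139.6 139. ] needed swing deg -0.39 mm -0.9 offset [-0.  -1.2]
```

View pics/w13f.png

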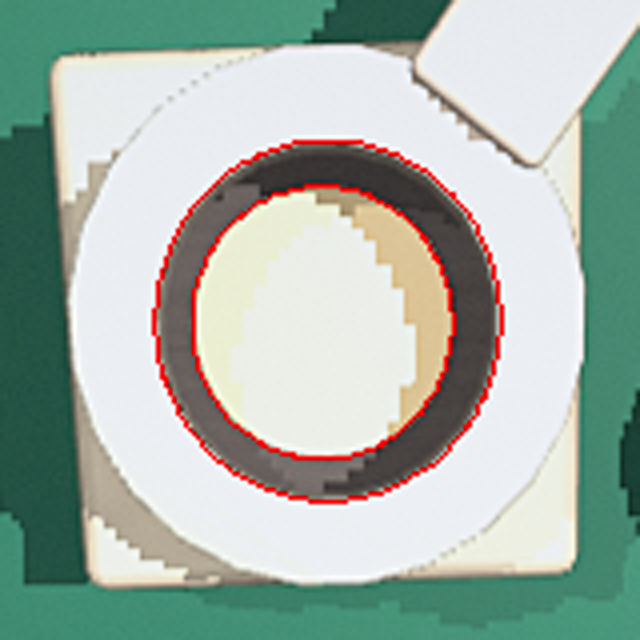

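```bash
python3 -m handwheel '[[-50,0,0,0],[-30,0,40,0],[0,20,50,0],[0,20,50,0],[0,20,50,0]]'
python3 -m handwheel '[[0,20,50,0],[0,30,50,0],[0,30,50,0],[0,40,45,0],[0,40,45,0]]'
python3 -m handwheel '[[0,40,45,0],[0,40,45,0],[0,0,0,0],[0,0,0,0],[0,0,0,0]]'
python3 - <<'E'
from h import *
p,R,s=tool();print(p,s["wrist_force"])
t=np.ascontiguousarray(read_camera("top")[:,:,::-1]); cv2.imwrite("pics/t14.png",t); crop(t,240,120,390,232,5,"pics/t14c.png")
s=np.ascontiguousarray(read_camera("scene")[:,:,::-1]); cv2.imwrite("pics/s14.png",s); crop(s,215,215,405,355,4,"pics/s14c.png")
E
```

```text
time_s: 26.9
tool_pos: [681.7, 107.2, 260.7]
eef_rot: [-0.5, 0.499, 0.5, 0.5]
wrist_force: [0.3, 1.2, 0.3]
gripper_width: 0.3
time_s: 27.52
tool_pos: [520.8, 346.6, 260.6]
eef_rot: [-0.5, 0.499, 0.5, 0.5]
wrist_force: [0.8, -0.5, -0.0]
gripper_width: 0.4
time_s: 28.15
tool_pos: [444.3, 433.3, 260.3]
eef_rot: [-0.5, 0.5, 0.499, 0.501]
wrist_force: [1.1, 0.3, 0.4]
gripper_width: 0.4
[444.25285856 433.27744657 260.31850961] [1.09317405 0.26997579 0.42955779]
```

View pics/t14c.png

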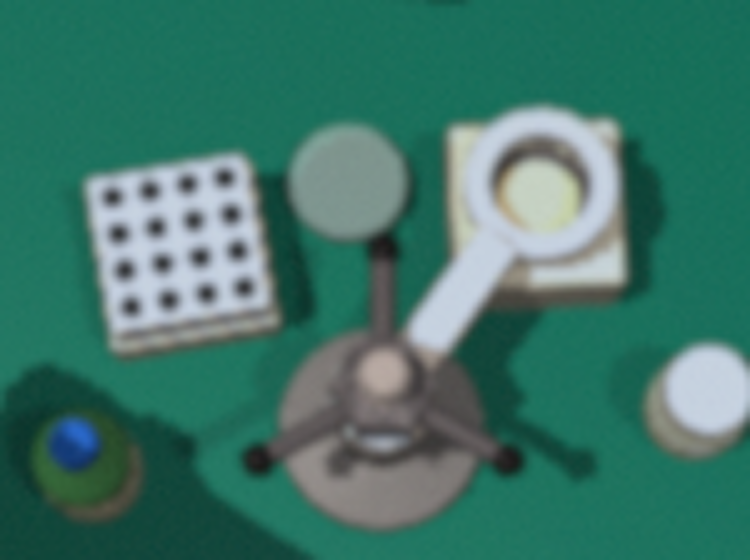

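View pics/s14c.png

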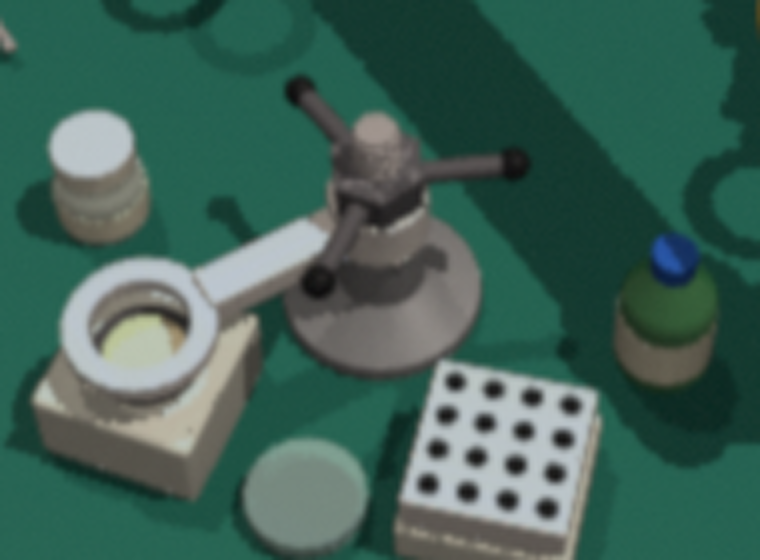

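View pics/t14.png

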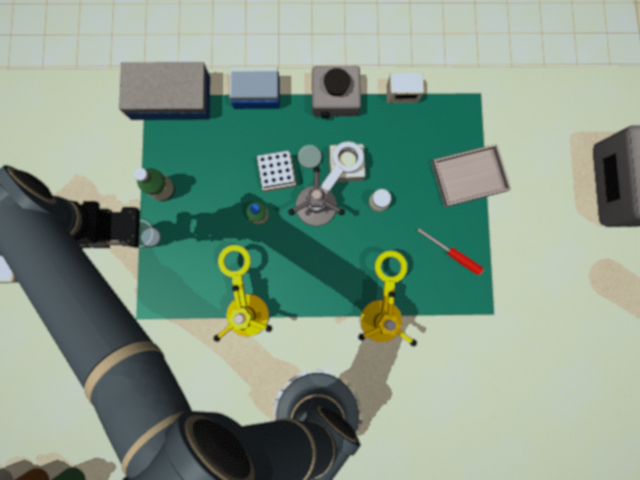

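Run:
```python
from meas import *
P=np.array([549,-2])
for k,a,b in [("F",T(383,247),S(320,282)),("L",T(259,461),S(515,162)),("R",T(508,461),S(301,90)),("pillar",T(384,370),S(377,128)),("ring",T(542,183),S(140,325)),
 ]:
    t=tri(a,b); print(k,t.round(1),round(float(np.degrees(np.arctan2(t[1]+2,t[0]-549))),1), ray("top",a,112).round(1))
r=ray("top",T(542,183),80); print("ring top",r.round(1),np.degrees(np.arctan2(r[1]+2,r[0]-549)), "scene",ray("scene",S(140,325),80))
# bystander change
a=cv2.imread("pics/top0.png").astype(int); b=cv2.imread("pics/t14.png").astype(int)
for n,(x0,y0,x1,y1) in dict(dish=(300,143,322,170),reagent=(244,200,270,226),jar=(366,186,394,214),tray=(430,145,510,206),driver=(414,226,486,276),wash=(132,166,176,202)).items():
    print(n,np.abs(a-b)[y0:y1,x0:x1].mean().round(1))
```

```text
F [620.2  -3.5 109.4] -1.2 [619.8  -4.4 112. ]
L [512.3  58.9 108.5] 121.1 [511.8  58.3 112. ]
R [511.1 -64.8 107.7] -121.1 [510.6 -64.9 112. ]
pillar [548.6  -2.8 149.9] -114.8 [557.1  -4.1 112. ]
ring [661.7 -86.6  79.3] -36.9 [652.2 -84.8 112. ]
ring top [661.9 -87.6  80. ] -37.162766116537064 scene [661.85565978 -85.64955764  80.        ]
dish 30.1
reagent 16.0
jar 7.4
tray 8.3
driver 5.3
wash 5.9
```

```bash
python3 -c "
from h import *
print(bot.observe()['time_s'],bot.close_job())"
```

```text
the job is handed in; nothing more can be done
28.25 None
```

The specimen arm's ring is over the lamp window, the lock nut is hard down on the hub, and the job was handed in at 28.25 s.

**Arm:** I moved it by its ring opening with the fingers inside, then gave it one small corrective push. At the last check before hand-in the ring was about 1 mm (0.4°) short of centred on the window. It measured the same before and after the nut was tightened. The top view agrees to about 0.5°, and I left it there because that is close to the limit of the measurement.

**Nut:** I pushed one spoke clockwise for almost a full turn (about 6.2–6.3 rad) until it stopped. At the stop the finger barely moved (0.4–0.6 mm for each 3–4 mm commanded) while the force rose from about 3 N to 21 N. The ball ends triangulate at about 108–109 mm. Allowing for the 2 mm by which the pillar top also read low, that is close to the 112 mm expected when seated.

**Bystanders and forces:** In the last pictures the dish, reagent, jar, driver, tray and wash bottle look unmoved. I did not check the beaker numerically; the gripper was parked 260 mm up near it. A rough before/after picture comparison was not conclusive for the dish, which the ring had covered before, or for the reagent, which was in shadow. I judged those two by eye. The robot was touching nothing at hand-in, and the largest wrist-force reading was about 21 N.

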